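# Fit the sight glass of a leak-test chamber and screw its retaining ring down snug

## Robot

A 7-joint arm with a two-finger parallel gripper is mounted at the origin on the work surface. World frame = base frame: x ahead of the robot, y to its left, z up, the work surface at z = 0. Lengths are in m, angles in rad, forces in N, time in s.
With the tool pointing down it reaches from about 0.425 to 0.875 m from the base axis. Payload 8.4 kg.
Tool frame: the origin (TCP) lies between the finger pads; the fingertips stand 22 mm ahead of it and the grasp point (between the pads) lies 3 mm ahead of it; z points along the fingers, y is the direction in which the jaws open and shut (so a half turn about z gives the same grasp; the last joint's range is limited). The gripper opens to 87 mm and grips with 3 to 60 N. Pads are 19 mm wide; open, the fingers measure 117 mm over their backs; the gripper's body (75 mm by 190 mm) begins 51 mm behind the grasp point.
Start: joints at [1.153, 0.333, 0.04, 1.465, -0.013, 1.343, -0.059], TCP at [0.204, -0.617, 0.245] pointing down, gripper open.
Joint ranges: [-2.58, 2.58], [-0.38, 2.09], [-1.3, 1.39], [0.25, 2.4], [-1.5, 4.64], [0.08, 2.09], [-2.65, 2.65]. Speed limits (rad/s): [2.22, 2.22, 2.79, 2.79, 3.14, 3.14, 3.14].

## Interface

Orientations are given as [roll, pitch, yaw] about the fixed x, y, z axes, in that order (R = Rz(yaw) Ry(pitch) Rx(roll)).
In Python, from station import manip, eyes, job gives the robot as it stands. The module is installed in compiled form; this text tells all that it offers.
- The arm moves only by the tool arm_command, never from a script. Its argument "commands" is a list of rows, each a list of 2 entries, a list of its own where there are three numbers: the shift along the tool's x, y, z in m, then the turn about the tool's z in rad. A call has 1 to 12 rows; each row is the pose to reach, as a shift and turn from the pose measured when the call began, along the tool's axes at that moment; what a row does not reach only later rows make up. A row lasts 1/10 s, in which the tool goes at most 50 mm and 8.59 degrees, less where a joint would pass 70% of its speed; a pose out of reach is approached as far as the arm can. A call with a gripper value outside its range is refused whole. "claw" is the finger opening in m, from 0 to 0.087, set as the call begins (left out, the last holds). The fingers move at their own pace and stop on an object; "newtons" is the grip in N (left out, the last holds). Time passes only in rows, so rows that repeat a pose let the fingers close. It gives the time, the measured TCP pose, the force and the opening at its end, in the units of the state.
- manip.observe(): the state, without advancing time (a new reading comes with each control period).
- eyes.read_camera(name): name is "scene" or "side" or "wrist"; returns a dict with "img" (420x560x3 uint8, red, green, blue), "range_z" (420x560 float32, m along the optical axis (not along the pixel's ray), 0 where there is no reading), "fx", "fy", "cx", "cy" (pixels), "pose" (4x4, takes a point from camera to world coordinates). Camera axes: x right, y up, looking along -z (the intrinsics and any distortion apply to the point x, -y, -z); pixel columns grow to the right and rows downward; lengths in m; the calibration is good to about 2 mm. A picture is of the moment at which its call begins.
- job.job_done(): hands the job in, once; it reports no verdict.
The state is a dict: "clock": time; "joint_positions": joint angles; "dq": joint speeds; "tau": joint torques, N m; "position": TCP position; "ee_rot": TCP orientation; "wrist_force": force on the tool from outside, world axes, zero at the start; "torque": the same for the moment, N m; "finger_gap": opening from 0.0 (shut) to 1.0 (fully open).
Only numpy, scipy, OpenCV 4.12 (cv2) and the standard library are available. Lean on these libraries where they do the work, as an engineer would, in place of code of your own. Each camera call takes 0.05 s, during which the arm holds its last target. There are 200 camera calls.

## Task

Lower the 40 mm sight glass gently into the round cell on top of the leak-test block so that it lies flat on its seat. Then put the knurled retaining ring over it and screw it down clockwise until it is hand-snug and clamps the glass without play, but do not force it, or the glass cracks. Let go, and leave the other parts on the pallet where they are.

Things in the scene. Friction and masses are not known exactly. Their poses are not given: they have to be found in the camera images.
- glass: the sight glass to fit: clear disc with a ground whitish edge, 40 mm across, 12 mm thick, about 40 g, lying flat on the pallet; origin at the centre of its underside, z up.
- ring: retaining ring to fit: bright knurled steel cap ring, 65 mm outside (grip it there), 21 mm high, about 150 g, lying right way up on the pallet. Its top is a 4 mm thick lip with a 32 mm hole; the lip's underside, 17 mm above the lower edge, presses on the glass. Open skirt below, 58 mm inside. Origin at the centre of its lower edge, z up.
- ring_lug (a point): one of three equal thread lugs inside the ring's skirt, 120 deg apart; this one lies on the ring's +x axis. 2.5 mm thick, 8 mm long, its centre 2.1 mm above the skirt's lower edge, reaching in to 51.5 mm diameter. A dark spanner slot in the ring's top edge marks each lug. The point is the lug's centre.
- port: leak-test block, fixed: steel base plate 150 x 120 x 10 mm, on it an aluminium block 100 x 88 mm whose top is 40 mm above the plate's underside, in its middle a round upright boss 49 mm across whose top is at 68 mm. A brass air fitting sticks out of the +y side, low down. Origin at the centre of the base plate's underside, z up.
- port_seat (a point): centre of the seat in the boss's open cell: bore 41.8 mm, about 6 mm deep (the boss's top is 6 mm above this point), mouth chamfered 1.5 mm. A rubber gasket lies there, 2 to 4 mm thick (this point: top of a 3 mm one), so the seated glass stands 5 to 7 mm proud of the boss. With the ring snug, its origin is 4 to 7 mm below this point, its top 14 to 17 mm above. z up.
- port_thread (a point): outer thread of the boss: coarse right-hand, three starts, 56 mm outside, ridges 2.5 mm thick, 19.5 mm lead (turning clockwise from above, the ring sinks 3.1 mm per rad; 1.5 mm axial play). The point is the beginning of one ridge, at the boss's top edge; the others begin 120 deg to each side (all to within 10 deg) and go down clockwise from there.
- port_top (a point): centre of the boss's top edge, z up. A ring set down here rests with its lugs on the ridges; turned clockwise, lightly pressed down, each lug slips under the beginning of the next ridge and the thread has taken. It turns easily until the lip meets the glass, then the turning moment rises steeply. About 0.15 to 0.4 N m more is snug, some 0.1 rad on; 0.2 rad on, it cracks.
- small_glass: bystander: a smaller clear glass disc, 28 mm across and 10 mm thick (too small for this cell); origin at the centre of its underside
- spacer: bystander: plain flat steel spacer ring, 62 mm outside, 50 mm inside, 12 mm high, no lip and no thread; origin at the centre of its underside
- bush: bystander: white plastic flanged bush standing on its flange (52 mm across), 44 mm tall; origin at the centre of its underside
- fitting: bystander: brass hexagon air fitting standing up, 20 mm across, 32 mm tall; origin at the centre of its underside
- spanner: bystander: dark steel hook spanner lying flat, 175 mm long; origin under its shank
- driver: bystander: black-handled screwdriver lying flat, 190 mm long
- gauge_pin: bystander: small steel gauge pin standing on its 26 mm foot, 52 mm tall; origin at the centre of its underside

How it is judged:
On the way:
1. the glass lies flat on its seat in the cell, let go, before the ring is over it (horizontal distance between glass and port_seat below 0.0025 m and z of glass in the frame of port_seat between -0.0035 and 0.002 m and angle between the z axis of glass and the z axis of port_seat, either way round below 0.04 rad and contact force between the fingers and glass below 0.1 N and contact force between ring and port below 0.05 N), for 0.2 s.
At the end, for the whole second after the job is handed in: The glass lies flat on its seat (3.5 mm below to 2 mm above its point, 2.5 mm of centre, level within 0.04 rad); the ring sits level (0.05 rad) on the thread, within 3 mm of centre, its origin 2.5 to 8 mm below the seat, and by itself presses on the glass with over 4 N; all at rest (horizontal distance between glass and port_seat below 0.0025 m and z of glass in the frame of port_seat between -0.0035 and 0.002 m and angle between the z axis of glass and the z axis of port_seat, either way round below 0.04 rad and horizontal distance between ring and port_seat below 0.003 m and angle between the z axis of ring and the z axis of port_seat, either way round below 0.05 rad and z of ring in the frame of port_seat between -0.008 and -0.0025 m and contact force between ring and glass above 4 N and linear speed of ring below 0.01 m/s and angular speed of ring below 0.1 rad/s and contact force between the fingers and ring below 0.1 N); the robot touches nothing.
It fails at once if the glass is cracked: ring and glass, or glass and block, pressed together with more than 40 N (contact force between ring and glass above 40 N or contact force between glass and port above 40 N).
It fails at once if the glass is let fall from more than about 20 mm (over 0.6 m/s with no finger on it) (linear speed of glass above 0.6 m/s and contact force between the fingers and glass below 0.01 N).
It fails at once if another part on the pallet is moved by more than 20 mm (distance of any of small_glass, spacer, bush, fitting, spanner, driver, gauge_pin from where it was at the start of the episode above 0.02 m).
It also fails if it takes over 72 s, if anything falls off the work surface, if the arm or the gripper's body presses on something with over 40 N, if the wrist force passes 120 N, or if a joint passes its speed limit or range.

## Working session

There is one attempt and no reset: what is moved stays moved. The work goes in short steps, Python scripts to look and compute and a tool call to move; the robot and the scene stay as the last step left them, time stands still between calls to the robot, and variables do not carry over. Pictures are saved under pics/ and viewed, about 8 in all and at most 12, crops included, and the job is handed in when it is done.

Besides the shell and the picture viewer there is one more tool, called after ">>>" as a command line: name --argument value ..., lists and objects as JSON in quotes. arm_command: Moves the arm, as the interface text tells. Its arguments: {"type":"object","properties":{"commands":{"type":"array"},"claw":{"type":"number"},"newtons":{"type":"number"}},"required":["commands"]}

```bash
mkdir -p pics
cat > h.py <<'E'
import numpy as np, cv2
from station import manip, eyes, job
def shot(n,f=None):
    c=eyes.read_camera(n)
    np.savez('last_'+n+'.npz',**{k:np.asarray(v) for k,v in c.items()})
    if f: cv2.imwrite('pics/'+f,c['img'][:,:,::-1])
    return c
def ray(c,u,v):
    d=np.array([(u-c['cx'])/c['fx'],-(v-c['cy'])/c['fy'],-1.]);P=np.asarray(c['pose']);return P[:3,3],P[:3,:3]@d
def onz(c,u,v,z):
    o,d=ray(c,u,v);return o+d*(z-o[2])/d[2]
def cloud(c):
    v,u=np.mgrid[0:420,0:560];r=c['range_z'];P=np.asarray(c['pose'])
    X=np.stack([(u-c['cx'])/c['fx']*r,-(v-c['cy'])/c['fy']*r,-r],-1)
    return X@P[:3,:3].T+P[:3,3]
E
python3 - <<'E'
from h import *
print(manip.observe())
cs=[shot(n) for n in("scene","side","wrist")]
for c in cs: print({k:c[k] for k in c if k not in('img','range_z')})
cv2.imwrite('pics/a.png',cs[0]['img'][:,:,::-1]);cv2.imwrite('pics/b.png',cs[1]['img'][:,:,::-1])
E
```

```text
{'clock': 0.0, 'joint_positions': array([ 1.15278514,  0.33390015,  0.03987533,  1.4662493 , -0.01339404,
        1.34331038, -0.05846278]), 'dq': array([ 0.00049795, -0.0007461 , -0.00172614, -0.00136902,  0.00097245,
        0.00054763,  0.00080692]), 'tau': array([-1.13643273e-03, -6.56370521e+01,  1.33494314e+00, -4.03813541e+01,
       -5.94514073e-02,  4.48936480e-02,  2.47205053e-04]), 'position': array([ 0.20357219, -0.6168483 ,  0.24367698]), 'ee_rot': array([-3.13999550e+00,  1.14688252e-04,  3.18831464e-01]), 'wrist_force': array([-0.10238291, -0.66801695, -0.96746444]), 'torque': array([ 0.0061915 , -0.02769404,  0.011256  ]), 'finger_gap': 0.9969178918742394}
{'fx': 472.78469619797215, 'fy': 472.78469619797215, 'cx': 280.06788384192134, 'cy': 218.10704596556542, 'pose': array([[-0.39027126, -0.75200802,  0.5311989 ,  1.13538444],
       [ 0.92057816, -0.3093402 ,  0.23842083,  0.23675913],
       [-0.0149732 ,  0.58205891,  0.81300875,  1.01649443],
       [ 0.        ,  0.        ,  0.        ,  1.        ]])}
{'fx': 530.011624414175, 'fy': 530.011624414175, 'cx': 281.23034676181186, 'cy': 211.2399182431288, 'pose': array([[ 0.9703485 ,  0.19347819, -0.1448792 ,  0.40919213],
       [-0.24155387,  0.75466795, -0.61002297, -0.71968501],
       [-0.00869045,  0.626931  ,  0.77902631,  1.05025592],
       [ 0.        ,  0.        ,  0.        ,  1.        ]])}
{'fx': 327.2857473884539, 'fy': 327.2857473884539, 'cx': 278.9229922257594, 'cy': 205.93264287372745, 'pose': array([[ 3.13682618e-01,  9.09031440e-01,  2.74344775e-01,
         2.78256779e-01],
       [-9.49527703e-01,  3.00486156e-01,  9.00289526e-02,
        -5.92438871e-01],
       [-5.97658325e-04, -2.88738481e-01,  9.57407819e-01,
         3.84350446e-01],
       [ 0.00000000e+00,  0.00000000e+00,  0.00000000e+00,
         1.00000000e+00]])}
```

View pics/a.png

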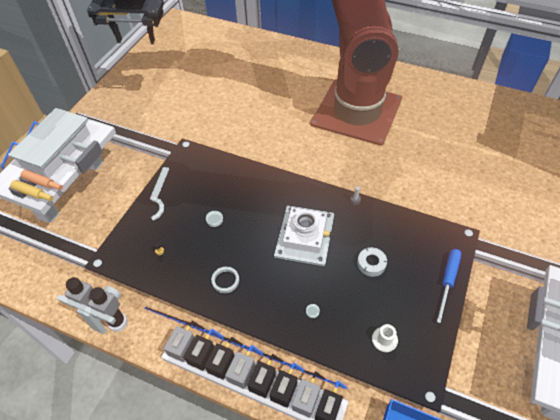

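View pics/b.png

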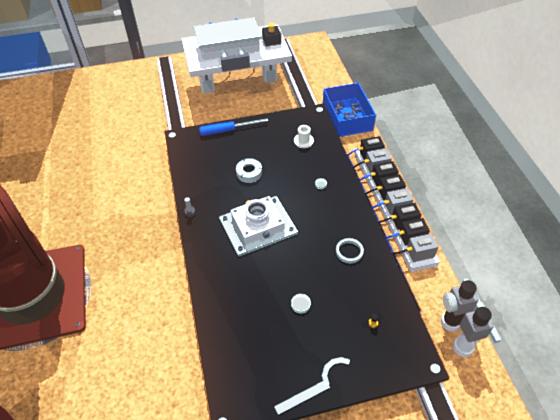

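The scene view shows the large glass at px (214,219), the ring at (372,262) and the boss at (305,222). In the side view they are at (301,303), (249,171) and (258,210). Next I'll measure them.

```bash
cat > m.py <<'E'
from h import *
def load(n):
    return {k:v for k,v in np.load('last_'+n+'.npz').items()}
if __name__=='__main__':
  S=dict(scene=dict(glass=(214,219,14),ring=(372,262,20),boss=(305,222,20)),side=dict(glass=(301,303,14),ring=(249,171,18),boss=(258,210,18)))
  for n in S:
    c=load(n);W=cloud(c)
    for o,(u,v,r) in S[n].items():
        w=W[v-r-6:v+r+7,u-r-6:u+r+7];z=w[...,2]
        tab=np.median(z[0]);
        g=cv2.cvtColor(c['img'],cv2.COLOR_RGB2GRAY)[v-r-6:v+r+7,u-r-6:u+r+7]
        print(n,o,'pallet/border z',tab.round(4),'zmax pct',np.percentile(z,[50,80,95,99]).round(4))
        top=np.percentile(z,97);m=(z>top-.004)&(z<top+.004);p=w[m]
        (cx,cy),R=cv2.minEnclosingCircle(p[:,:2].astype(np.float32))
        print('   top circ',round(cx,4),round(cy,4),'R',round(R,4),'mean',p.mean(0).round(4))
        mm=(g>110).astype(np.uint8);k,l,st,ce=cv2.connectedComponentsWithStats(mm);i=1+np.argmax(st[1:,4])
        print('   bright centroid',onz(c,ce[i][0]+u-r-6,ce[i][1]+v-r-6,top).round(4))
E
python3 m.py
```

```text
scene glass pallet/border z 0.052 zmax pct [0.0521 0.0543 0.0639 0.0674]
   top circ 0.5745 -0.1936 R 0.0214 mean [ 0.5744 -0.1943  0.0641]
   bright centroid [ 0.5763 -0.1937  0.0651]
scene ring pallet/border z 0.0517 zmax pct [0.0519 0.0553 0.0732 0.0753]
   top circ 0.5464 0.2038 R 0.0332 mean [0.5475 0.2035 0.0727]
   bright centroid [0.5518 0.2029 0.074 ]
scene boss pallet/border z 0.0521 zmax pct [0.0816 0.0945 0.1166 0.121 ]
   top circ 0.5308 0.0303 R 0.0297 mean [0.5321 0.0316 0.1179]
   bright centroid [0.555  0.038  0.1186]
side glass pallet/border z 0.0523 zmax pct [0.0527 0.0557 0.0651 0.0673]
   top circ 0.5727 -0.1967 R 0.0208 mean [ 0.5728 -0.1968  0.0645]
   bright centroid [ 0.5719 -0.1974  0.0657]
side ring pallet/border z 0.0524 zmax pct [0.0533 0.0566 0.0744 0.0774]
   top circ 0.5445 0.2004 R 0.0356 mean [0.5445 0.2004 0.0742]
   bright centroid [0.543  0.1936 0.0755]
side boss pallet/border z 0.052 zmax pct [0.0906 0.0977 0.1188 0.1225]
   top circ 0.5299 0.0298 R 0.0288 mean [0.5306 0.0293 0.1193]
   bright centroid [0.53   0.0037 0.1201]
```

```bash
cat >> h.py <<'E'
def to(x,y,z,yaw):
    s=manip.observe();p=s['position'];from scipy.spatial.transform import Rotation as R
    M=R.from_euler('xyz',s['ee_rot']).as_matrix();d=M.T@(np.array([x,y,z])-p)
    t=-(yaw-s['ee_rot'][2]);
    print('shift',d.round(4),'turn',round(t,3),'wrapped',round((t+np.pi)%(2*np.pi)-np.pi,3))
E
python3 -c "
from h import *
to(.5735,-.195,.17,1.24)"
```

```text
shift [ 0.4835 -0.2847  0.0742] turn -0.921 wrapped -0.921
```

>>> arm_command --commands '[[[0.4835,-0.2847,0.0742],-0.921],[[0.4835,-0.2847,0.0742],-0.921],[[0.4835,-0.2847,0.0742],-0.921],[[0.4835,-0.2847,0.0742],-0.921],[[0.4835,-0.2847,0.0742],-0.921],[[0.4835,-0.2847,0.0742],-0.921],[[0.4835,-0.2847,0.0742],-0.921],[[0.4835,-0.2847,0.0742],-0.921],[[0.4835,-0.2847,0.0742],-0.921],[[0.4835,-0.2847,0.0742],-0.921],[[0.4835,-0.2847,0.0742],-0.921],[[0.4835,-0.2847,0.0742],-0.921]]' --claw 0.087 --newtons 10

```text
clock: 1.35
position: [0.5761, -0.1887, 0.1691]
ee_rot: [-3.14, -0.004, 1.247]
wrist_force: [0.2, 0.4, -0.1]
finger_gap: 1.001
```

>>> arm_command --commands '[[[0,0,0],0],[[0,0,0],0]]'

```text
clock: 1.55
position: [0.5756, -0.1889, 0.1687]
ee_rot: [-3.139, -0.004, 1.247]
wrist_force: [-0.2, -0.8, 0.1]
finger_gap: 0.999
```

Run:
```python
from h import *
c=shot('wrist','w1.png');s=manip.observe();print(s['joint_positions'].round(3),s['position'].round(4),s['ee_rot'].round(4))
to(.5735,-.195,.17,1.24)
```

```text
[ 0.571  0.325 -0.394  1.654  0.129  1.191 -0.179] [ 0.5752 -0.1902  0.169 ] [-3.1395e+00 -3.1000e-03  1.2452e+00]
shift [-0.0051 -0.0001 -0.001 ] turn 0.005 wrapped 0.005
```

View pics/w1.png

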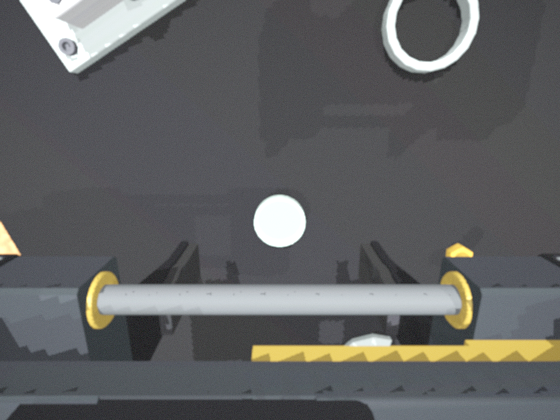

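The wrist view shows the glass alone at px (279,221), with a radius of about 26 px. It sits between the open fingers.

```bash
cat >> h.py <<'E'
def disc(c,u,v,r,z,th=150):
    g=cv2.cvtColor(c['img'],cv2.COLOR_RGB2GRAY);m=(g>th).astype(np.uint8);k,l,st,ce=cv2.connectedComponentsWithStats(m)
    i=l[v,u];cn,_=cv2.findContours((l==i).astype(np.uint8),0,1);cn=max(cn,key=len)
    P=np.array([onz(c,a,b,z)[:2] for a,b in cn[:,0]],np.float32)
    return cv2.fitEllipse(P),cv2.minEnclosingCircle(P)
E
python3 - <<'E'
from h import *
c={k:v for k,v in np.load('last_wrist.npz').items()}
print(disc(c,279,221,0,.064))
W=cloud(c);print(np.median(W[215:228,272:286,2]),np.median(W[150:180,250:300,2]))
p=W[180:260,235:325].reshape(-1,3);p=p[(p[:,2]>.061)&(p[:,2]<.068)];print(p.mean(0),cv2.minEnclosingCircle(p[:,:2].astype(np.float32)))
to(.5755,-.195,.17,1.24)
E
```

```text
(((0.5727043747901917, -0.19594116508960724), (0.04132811725139618, 0.043470967561006546), 163.7274169921875), ((0.5727774500846863, -0.19586612284183502), 0.022177666425704956))
0.06445363195733747 0.052413631190127735
[ 0.57244369 -0.1956975   0.06433327] ((0.5721579194068909, -0.1965741664171219), 0.020405346527695656)
shift [-0.0044  0.0018 -0.001 ] turn 0.005 wrapped 0.005
```

```bash
python3 -c "
from h import *
to(.5725,-.196,.082,1.24)"
```

```text
shift [-0.0066 -0.0005  0.087 ] turn 0.005 wrapped 0.005
```

>>> arm_command --commands '[[[-0.0066,-0.0005,0.03],0.005],[[-0.0066,-0.0005,0.055],0.005],[[-0.0066,-0.0005,0.075],0.005],[[-0.0066,-0.0005,0.087],0.005],[[-0.0066,-0.0005,0.087],0.005],[[-0.0066,-0.0005,0.087],0.005]]' --claw 0.06

```text
clock: 2.2
position: [0.5726, -0.197, 0.0829]
ee_rot: [-3.14, -0.003, 1.239]
wrist_force: [-0.3, 0.2, 1.2]
finger_gap: 0.692
```

```bash
python3 -c "
from h import *
to(.5725,-.196,.082,1.24)"
```

```text
shift [ 0.0009 -0.0004  0.0009] turn -0.001 wrapped -0.001
```

>>> arm_command --commands '[[[0.0009,0,0.0009],0],[[0.0009,0,0.0009],0],[[0.0009,0,0.0009],0]]'

```text
clock: 2.5
position: [0.5732, -0.1963, 0.0827]
ee_rot: [-3.141, -0.003, 1.239]
wrist_force: [0.6, -0.4, -0.2]
finger_gap: 0.688
```

>>> arm_command --commands '[[[0,0,0],0],[[0,0,0],0],[[0,0,0],0],[[0,0,0],0],[[0,0,0],0],[[0,0,0],0],[[0,0,0],0],[[0,0,0],0]]' --claw 0.03 --newtons 12

```text
clock: 3.3
position: [0.5732, -0.1962, 0.0827]
ee_rot: [-3.141, -0.003, 1.239]
wrist_force: [0.2, 0.8, 0.7]
finger_gap: 0.449
```

```bash
python3 -c "
from h import *
to(.517,-.008,.23,1.24)"
```

```text
shift [ 0.1601 -0.1145 -0.1469] turn -0.001 wrapped -0.001
```

>>> arm_command --commands '[[[0,0,-0.02],0],[[0,0,-0.06],0],[[0.01,-0.01,-0.1],0],[[0.04,-0.03,-0.135],0],[[0.08,-0.057,-0.147],0],[[0.12,-0.085,-0.147],0],[[0.145,-0.105,-0.147],0],[[0.16,-0.1145,-0.147],0],[[0.16,-0.1145,-0.147],0],[[0.16,-0.1145,-0.147],0],[[0.16,-0.1145,-0.147],0]]'

```text
clock: 4.4
position: [0.5172, -0.0096, 0.23]
ee_rot: [-3.141, -0.002, 1.237]
wrist_force: [0.4, -0.2, -0.6]
finger_gap: 0.442
```

Run:
```python
from h import *
c=shot('wrist','w2.png');s=manip.observe();print(s['joint_positions'].round(3),s['position'].round(4),s['ee_rot'].round(4),s['finger_gap'])
```

```text
[ 0.425  0.107 -0.522  1.782  0.053  1.266 -0.444] [ 0.5172 -0.0095  0.2299] [-3.1412e+00 -2.5000e-03  1.2370e+00] 0.4478042778482705
```

View pics/w2.png

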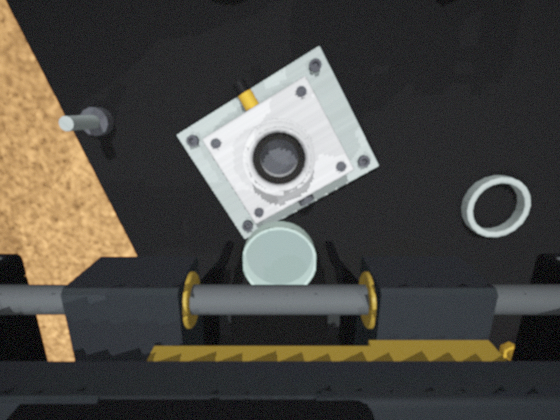

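The held glass shows at px (280,258) and the boss bore at (279,157). The brass fitting at (248,100) gives the port yaw.

Run:
```python
from h import *
c={k:v for k,v in np.load('last_wrist.npz').items()}
W=cloud(c);S=(slice(105,210),slice(225,335));w=W[S];z=w[...,2]
h=np.histogram(z,bins=np.arange(.05,.13,.002));print(dict(zip(h[1].round(3),h[0])))
p=w[(z>.114)&(z<.126)];print('n',len(p),p.mean(0),np.median(p[:,2]),cv2.minEnclosingCircle(p[:,:2].astype(np.float32)))
g=cv2.cvtColor(c['img'],cv2.COLOR_RGB2GRAY)
m=np.zeros_like(g);m[125:190,245:315]=(g[125:190,245:315]<110);k,l,st,ce=cv2.connectedComponentsWithStats(m);i=1+np.argmax(st[1:,4]);cn,_=cv2.findContours((l==i).astype(np.uint8),0,1);cn=max(cn,key=len)
for zz in(.118,.12):
  P=np.array([onz(c,a,b,zz)[:2] for a,b in cn[:,0]],np.float32);print(zz,cv2.fitEllipse(P),cv2.minEnclosingCircle(P))
G=W[225:290,240:320].reshape(-1,3);G=G[(G[:,2]>.19)&(G[:,2]<.235)];print('glass z',np.percentile(G[:,2],[5,50,95]));t=np.median(G[:,2]);q=G[abs(G[:,2]-t)<.002];print(q.mean(0),cv2.minEnclosingCircle(q[:,:2].astype(np.float32)))
s=W[100:215,170:385];
cr=cv2.resize(c['img'][100:215,215:345],None,fx=5,fy=5,interpolation=cv2.INTER_CUBIC);cv2.imwrite('pics/w2c.png',cr[:,:,::-1])
```

```text
{np.float64(0.05): np.int64(115), np.float64(0.052): np.int64(276), np.float64(0.054): np.int64(4), np.float64(0.056): np.int64(0), np.float64(0.058): np.int64(1), np.float64(0.06): np.int64(319), np.float64(0.062): np.int64(784), np.float64(0.064): np.int64(11), np.float64(0.066): np.int64(0), np.float64(0.068): np.int64(0), np.float64(0.07): np.int64(0), np.float64(0.072): np.int64(0), np.float64(0.074): np.int64(0), np.float64(0.076): np.int64(0), np.float64(0.078): np.int64(2), np.float64(0.08): np.int64(14), np.float64(0.082): np.int64(42), np.float64(0.084): np.int64(77), np.float64(0.086): np.int64(16), np.float64(0.088): np.int64(9), np.float64(0.09): np.int64(1688), np.float64(0.092): np.int64(3782), np.float64(0.094): np.int64(120), np.float64(0.096): np.int64(136), np.float64(0.098): np.int64(797), np.float64(0.1): np.int64(232), np.float64(0.102): np.int64(19), np.float64(0.104): np.int64(20), np.float64(0.106): np.int64(18), np.float64(0.108): np.int64(10), np.float64(0.11): np.int64(62), np.float64(0.112): np.int64(533), np.float64(0.114): np.int64(802), np.float64(0.116): np.int64(332), np.float64(0.118): np.int64(712), np.float64(0.12): np.int64(570), np.float64(0.122): np.int64(2), np.float64(0.124): np.int64(0), np.float64(0.126): np.int64(0)}
n 2418 [0.52991419 0.029922   0.11776825] 0.118342427873603 ((0.5293853282928467, 0.029545484110713005), 0.02829609252512455)
0.118 ((0.5299083590507507, 0.02976907044649124), (0.03927810490131378, 0.03940669447183609), 64.70056915283203) ((0.5298989415168762, 0.029881218448281288), 0.020089033991098404)
0.12 ((0.530007541179657, 0.030046163126826286), (0.038967303931713104, 0.03909487649798393), 64.69786071777344) ((0.5299981236457825, 0.030157430097460747), 0.01993085816502571)
glass z [0.20839314 0.21168644 0.21493093]
[ 0.51730533 -0.00705398  0.21167935] ((0.5175366997718811, -0.008146162144839764), 0.02243267372250557)
```

View pics/w2c.png

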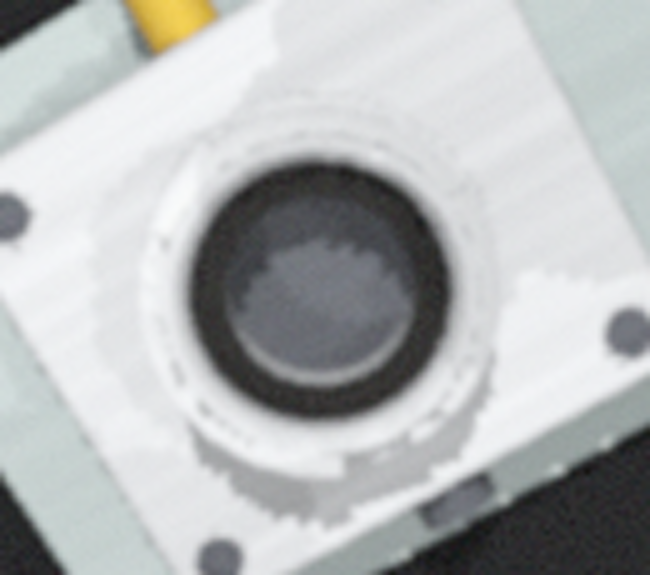

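Run:
```python
from h import *
c={k:v for k,v in np.load('last_wrist.npz').items()}
W=cloud(c);r=np.hypot(W[...,0]-.5298,W[...,1]-.0296)
for a,b in((.0,.012),(.0145,.0185),(.0225,.0242),(.026,.0277)):
  z=W[...,2][(r>a)&(r<b)];print(a,b,np.percentile(z[z>.08],[10,50,90]).round(4))
to(.5297,.0291,.155,1.24)
```

```text
0.0 0.012 [0.0989 0.2926 0.2957]
0.0145 0.0185 [0.2911 0.3159 0.3243]
0.0225 0.0242 [0.1205 0.3064 0.3203]
0.026 0.0277 [0.1188 0.3022 0.3208]
shift [ 0.0404 -0.0008  0.075 ] turn -0.003 wrapped -0.003
```

>>> arm_command --commands '[[[0.02,0,0.0],0],[[0.0404,-0.0008,0.02],-0.003],[[0.0404,-0.0008,0.045],-0.003],[[0.0404,-0.0008,0.065],-0.003],[[0.0404,-0.0008,0.075],-0.003],[[0.0404,-0.0008,0.075],-0.003],[[0.0404,-0.0008,0.075],-0.003]]'

```text
clock: 5.15
position: [0.5302, 0.0287, 0.1557]
ee_rot: [3.141, -0.003, 1.239]
wrist_force: [0.9, -0.6, -0.4]
finger_gap: 0.444
```

Run:
```python
from h import *
to(.5297,.0291,.149,1.24)
c={k:v for k,v in np.load('last_wrist.npz').items()}
W=cloud(c);r=np.hypot(W[...,0]-.5298,W[...,1]-.0296)
for a,b in((.0,.012),(.0145,.0185),(.0225,.0242),(.026,.0277)):
  z=W[...,2][(r>a)&(r<b)];z=z[(z>.08)&(z<.13)];print(a,b,np.percentile(z,[10,50,90]).round(4))
```

```text
shift [ 0.0002 -0.0006  0.0067] turn -0.001 wrapped -0.001
0.0 0.012 [0.0985 0.0994 0.1003]
0.0145 0.0185 [0.1004 0.1138 0.1148]
0.0225 0.0242 [0.1194 0.1204 0.1211]
0.026 0.0277 [0.1146 0.1174 0.1201]
```

>>> arm_command --commands '[[[0.0002,-0.0006,0.002],0],[[0.0002,-0.0006,0.004],0],[[0.0002,-0.0006,0.0055],0],[[0.0002,-0.0006,0.007],0],[[0.0002,-0.0006,0.008],0],[[0.0002,-0.0006,0.009],0],[[0.0002,-0.0006,0.009],0]]'

```text
clock: 5.85
position: [0.5299, 0.0293, 0.1467]
ee_rot: [3.141, -0.003, 1.239]
wrist_force: [1.7, 1.4, 0.6]
finger_gap: 0.449
```

Run:
```python
from h import *
s=manip.observe();print(s['position'],s['wrist_force'],s['torque'])
```

```text
[0.52992139 0.02928623 0.14674272] [1.67397272 1.41646865 0.57470154] [ 0.27196182 -0.34093077 -0.02204511]
```

>>> arm_command --commands '[[[0,0,0.001],0],[[0,0,0.0015],0],[[0,0,0.002],0],[[0,0,0.002],0]]'

```text
clock: 6.25
position: [0.53, 0.0293, 0.1447]
ee_rot: [3.141, -0.003, 1.239]
wrist_force: [1.0, 0.5, 0.5]
finger_gap: 0.448
```

>>> arm_command --commands '[[[0,0,0.0005],0],[[0,0,0.001],0],[[0,0,0.001],0]]'

```text
clock: 6.55
position: [0.53, 0.0292, 0.1442]
ee_rot: [3.141, -0.003, 1.239]
wrist_force: [-1.5, 0.9, 7.2]
finger_gap: 0.45
```

>>> arm_command --commands '[[[0,0,0],0],[[0,0,0],0],[[0,0,0],0],[[0,0,0],0]]' --claw 0.06

```text
clock: 6.95
position: [0.5298, 0.0291, 0.144]
ee_rot: [3.141, -0.003, 1.239]
wrist_force: [-0.2, -0.9, -0.3]
finger_gap: 0.668
```

>>> arm_command --commands '[[[0,0,-0.01],0],[[0,0,-0.03],0],[[0,0,-0.06],0],[[-0.01,0,-0.085],0],[[-0.03,0,-0.085],0],[[-0.04,0,-0.085],0],[[-0.04,0,-0.085],0]]' --claw 0.087

```text
clock: 7.65
position: [0.5162, -0.0105, 0.2289]
ee_rot: [3.141, -0.002, 1.237]
wrist_force: [-0.8, 0.4, -0.7]
finger_gap: 0.999
```

Run:
```python
from h import *
c=shot('wrist');W=cloud(c)
cr=cv2.resize(c['img'][90:220,205:355],None,fx=5,fy=4.5,interpolation=cv2.INTER_CUBIC);cv2.imwrite('pics/w3c.png',cr[:,:,::-1])
m=(W[...,2]>.1235)&(W[...,2]<.130)&(np.hypot(W[...,0]-.53,W[...,1]-.03)<.03);p=W[m]
print(len(p),p.mean(0),cv2.minEnclosingCircle(p[:,:2].astype(np.float32)))
A=np.c_[p[:,:2],np.ones(len(p))];print(np.linalg.lstsq(A,p[:,2],rcond=None)[0],np.percentile(p[:,2],[5,50,95]))
to(.5455,.202-.0,.17,1.24)
```

```text
2261 [0.52908725 0.02941305 0.12607825] ((0.5288567543029785, 0.028886742889881134), 0.020294923335313797)
[-0.0008133  -0.00189722  0.12656436] [0.12491205 0.12608638 0.12722194]
shift [ 0.2091 -0.0415  0.0592] turn -0.002 wrapped -0.002
```

View pics/w3c.png

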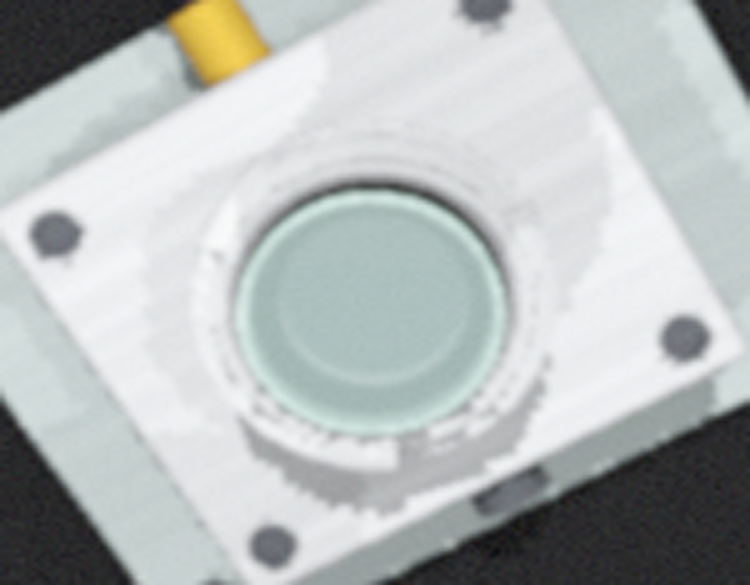

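The glass is seated flat: top plane 0.126, level within 0.002, and an even gap around it. Now I'll look for the thread starts in the depth data and move over the ring.

Run:
```python
from h import *
c={k:v for k,v in np.load('last_wrist.npz').items()}
W=cloud(c);d=W[...,:2]-[.5295,.0293];r=np.hypot(d[...,0],d[...,1]);a=np.degrees(np.arctan2(d[...,1],d[...,0]))%360
g=cv2.cvtColor(c['img'],cv2.COLOR_RGB2GRAY)
for t in range(0,360,10):
  m=(r>.0255)&(r<.0275)&(abs(a-t-5)<5)&(W[...,2]<.13)&(W[...,2]>.08);z=W[...,2][m]
  print(t+5,m.sum(),np.percentile(z,[25,50,75]).round(4) if m.sum() else '', end=' | ')
```

```text
5 15 [0.1189 0.1199 0.1203] | 15 20 [0.1196 0.1203 0.1208] | 25 15 [0.114  0.1144 0.1149] | 35 17 [0.1141 0.1148 0.1152] | 45 16 [0.1151 0.1155 0.1158] | 55 16 [0.1159 0.1162 0.1164] | 65 17 [0.1163 0.1168 0.1173] | 75 18 [0.1171 0.1176 0.1178] | 85 16 [0.1173 0.1176 0.1179] | 95 16 [0.1172 0.1179 0.1183] | 105 18 [0.1181 0.1185 0.1189] | 115 18 [0.1191 0.1196 0.1203] | 125 17 [0.1195 0.1199 0.1203] | 135 13 [0.1199 0.1206 0.1209] | 145 14 [0.1147 0.1149 0.115 ] | 155 17 [0.1146 0.1149 0.1152] | 165 18 [0.1152 0.1156 0.116 ] | 175 15 [0.1157 0.1162 0.1166] | 185 15 [0.1161 0.1167 0.1171] | 195 15 [0.1164 0.1169 0.1171] | 205 13 [0.1173 0.1176 0.1179] | 215 15 [0.1179 0.1183 0.1186] | 225 14 [0.1185 0.1188 0.1189] | 235 15 [0.1187 0.1191 0.1194] | 245 16 [0.1191 0.1197 0.1205] | 255 14 [0.1196 0.1203 0.1209] | 265 13 [0.1141 0.1148 0.1149] | 275 12 [0.1146 0.1149 0.1156] | 285 13 [0.1147 0.115  0.1161] | 295 17 [0.1158 0.1159 0.1162] | 305 13 [0.1161 0.1169 0.1172] | 315 13 [0.1169 0.1169 0.1173] | 325 16 [0.1173 0.1179 0.1181] | 335 15 [0.1175 0.1179 0.1182] | 345 12 [0.1182 0.1187 0.1192] | 355 17 [0.1191 0.1193 0.1196] |
```

>>> arm_command --commands '[[[0.209,-0.0415,0.0],0],[[0.209,-0.0415,0.0],0],[[0.209,-0.0415,0.0],0],[[0.209,-0.0415,0.02],0],[[0.209,-0.0415,0.05],0],[[0.209,-0.0415,0.05],0],[[0.209,-0.0415,0.05],0],[[0.209,-0.0415,0.05],0]]' --claw 0.087

```text
clock: 8.5
position: [0.5461, 0.2013, 0.1802]
ee_rot: [3.141, -0.003, 1.237]
wrist_force: [0.8, 0.8, 0.2]
finger_gap: 0.999
```

Run:
```python
from h import *
c=shot('wrist');W=cloud(c)
s=manip.observe();print(s['position'].round(4),s['ee_rot'].round(4))
cr=cv2.resize(c['img'][130:310,160:400],None,fx=3.3,fy=3.3,interpolation=cv2.INTER_CUBIC);cv2.imwrite('pics/w4c.png',cr[:,:,::-1])
m=(W[...,2]>.069)&(W[...,2]<.078)&(np.hypot(W[...,0]-.5455,W[...,1]-.202)<.045);p=W[m]
print(len(p),p.mean(0),cv2.minEnclosingCircle(p[:,:2].astype(np.float32)),cv2.fitEllipse(cv2.convexHull(p[:,:2].astype(np.float32))),np.median(p[:,2]))
```

```text
[0.5463 0.2011 0.1805] [ 3.1403e+00 -3.1000e-03  1.2361e+00]
3807 [0.5447138  0.20306256 0.07335504] ((0.5442765951156616, 0.20191821455955505), 0.03262137249112129) ((0.5442948937416077, 0.2018764764070511), (0.06425207853317261, 0.06437242031097412), 151.6945037841797) 0.07338369411991738
```

View pics/w4c.png

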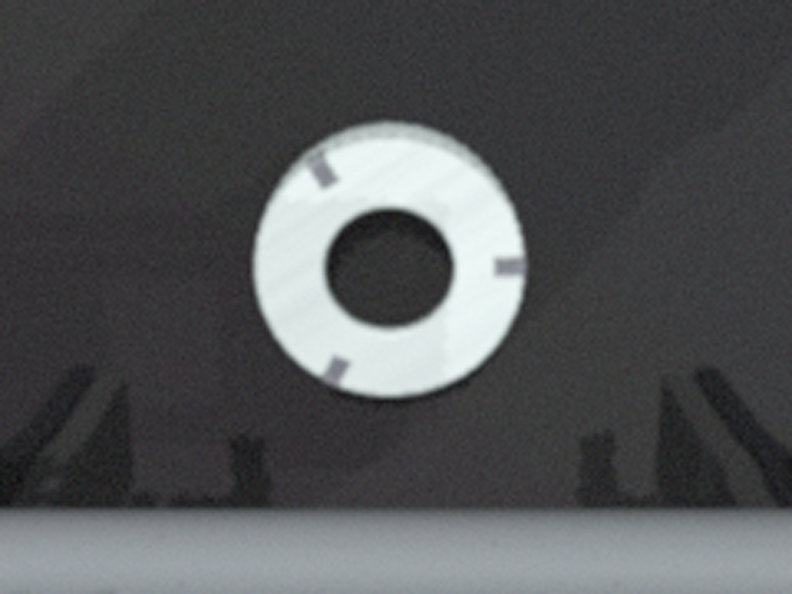

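Thread starts are at 20°, 140° and 260° in world angle. The ring's slots show at crop px (510,266), (322,168) and (337,370).

Run:
```python
from h import *
c={k:v for k,v in np.load('last_wrist.npz').items()}
for u,v in((510,266),(322,168),(337,370)):
  p=onz(c,160+u/3.3,130+v/3.3,.0733)-[.5443,.2019,0];print(np.degrees(np.arctan2(p[1],p[0])),np.hypot(*p[:2]))
to(.5443,.2019,.0785,1.24);s=manip.observe();print(s['joint_positions'].round(3))
```

```text
-18.063030953083132 0.02972458026872006
102.28849580558162 0.028829626581290055
-134.03999625196337 0.029132183486821592
shift [-0.0002 -0.0023  0.102 ] turn -0.004 wrapped -0.004
[ 0.121  0.305 -0.656  1.693  0.196  1.207 -0.917]
```

>>> arm_command --commands '[[[0,-0.0023,0.05],-1.61],[[0,-0.0023,0.05],-1.61],[[0,-0.0023,0.05],-1.61],[[0,-0.0023,0.05],-1.61],[[0,-0.0023,0.05],-1.61],[[0,-0.0023,0.05],-1.61],[[0,-0.0023,0.05],-1.61],[[0,-0.0023,0.05],-1.61],[[0,-0.0023,0.05],-1.61],[[0,-0.0023,0.05],-1.61],[[0,-0.0023,0.05],-1.61],[[0,-0.0023,0.05],-1.61]]'

```text
clock: 9.75
position: [0.5452, 0.2008, 0.1315]
ee_rot: [3.138, 0.003, 2.846]
wrist_force: [0.1, -1.5, 0.0]
finger_gap: 1.003
```

Run:
```python
from h import *
to(.5443,.2019,.0785,2.845);s=manip.observe();print(s['joint_positions'].round(3))
```

```text
shift [0.0013 0.0006 0.053 ] turn 0.001 wrapped 0.001
[ 0.325  0.433 -0.933  1.74   0.377  1.156  0.557]
```

>>> arm_command --commands '[[[0.0013,0.0006,0.02],0],[[0.0013,0.0006,0.035],0],[[0.0013,0.0006,0.047],0],[[0.0013,0.0006,0.053],0],[[0.0013,0.0006,0.053],0],[[0.0013,0.0006,0.053],0]]'

```text
clock: 10.35
position: [0.5445, 0.2021, 0.0788]
ee_rot: [3.138, 0.003, 2.845]
wrist_force: [0.8, 0.3, -0.2]
finger_gap: 1.002
```

>>> arm_command --commands '[[[0,0,0],0],[[0,0,0],0],[[0,0,0],0],[[0,0,0],0],[[0,0,0],0],[[0,0,0],0]]' --claw 0.055 --newtons 25

```text
clock: 10.95
position: [0.5446, 0.2022, 0.079]
ee_rot: [3.138, 0.003, 2.845]
wrist_force: [-0.1, 0.4, 3.3]
finger_gap: 0.731
```

Run:
```python
from h import *
s=manip.observe();print(s['position'],s['ee_rot'],s['wrist_force'])
```

```text
[0.54460217 0.20215734 0.07902049] [3.13784026 0.00339168 2.84519247] [-0.09025534  0.3517847   3.34330767]
```

>>> arm_command --commands '[[[0,0,-0.005],0],[[0,0,-0.02],0],[[0,0,-0.05],0],[[0,0,-0.085],0],[[0,0,-0.105],0],[[0,0,-0.105],0]]' --newtons 30

```text
clock: 11.55
position: [0.5455, 0.203, 0.188]
ee_rot: [3.135, 0.008, 2.845]
wrist_force: [0.4, -0.1, -1.5]
finger_gap: 0.73
```

Run:
```python
from h import *
to(.5297,.0293,.17,2.007)
```

```text
shift [-0.0354 -0.1708  0.0172] turn 0.838 wrapped 0.838
```

>>> arm_command --commands '[[[-0.01,-0.04,0],0.14],[[-0.018,-0.085,0],0.28],[[-0.027,-0.13,0],0.42],[[-0.035,-0.165,0],0.56],[[-0.0354,-0.1708,0],0.7],[[-0.0354,-0.1708,0],0.838],[[-0.0354,-0.1708,0.01],0.838],[[-0.0354,-0.1708,0.017],0.838],[[-0.0354,-0.1708,0.017],0.838]]'

```text
clock: 12.45
position: [0.5286, 0.0297, 0.1683]
ee_rot: [3.134, -0.001, 2.012]
wrist_force: [-0.5, 0.2, -1.7]
finger_gap: 0.729
```

Run:
```python
from h import *
to(.5297,.0293,.145,2.007);s=manip.observe();print(s['joint_positions'].round(3),s['wrist_force'],s['torque'],s['ee_rot'])
```

```text
shift [-0.0009  0.0007  0.0233] turn 0.005 wrapped 0.005
[ 0.582  0.225 -0.804  1.828  0.174  1.154  0.162] [-0.50394588  0.17279686 -1.65197878] [-0.04398729 -0.15627585 -0.02592602] [ 3.13362342e+00 -1.02866955e-03  2.01158915e+00]
```

>>> arm_command --commands '[[[-0.0009,0.0007,0.01],0.005],[[-0.0009,0.0007,0.018],0.005],[[-0.0009,0.0007,0.021],0.005],[[-0.0009,0.0007,0.0225],0.005],[[-0.0009,0.0007,0.024],0.005],[[-0.0009,0.0007,0.024],0.005],[[-0.0009,0.0007,0.024],0.005]]'

```text
clock: 13.15
position: [0.5299, 0.0293, 0.1446]
ee_rot: [3.133, -0.001, 2.007]
wrist_force: [0.1, 0.2, -1.9]
finger_gap: 0.732
```

Run:
```python
from h import *
to(.5297,.0293,.142,2.007);s=manip.observe();print(s['wrist_force'],s['torque'])
```

```text
shift [ 0.     -0.0002  0.0026] turn -0.0 wrapped -0.0
[ 0.14764641  0.21948293 -1.86630905] [ 0.03420372 -0.08784236  0.0253678 ]
```

>>> arm_command --commands '[[[0,0,0.001],0],[[0,0,0.002],0],[[0,0,0.003],0],[[0,0,0.003],0]]'

```text
clock: 13.55
position: [0.53, 0.0293, 0.1418]
ee_rot: [3.133, -0.001, 2.007]
wrist_force: [-1.3, -0.2, 1.8]
finger_gap: 0.73
```

>>> arm_command --commands '[[[0,0,0.0005],0],[[0,0,0.001],0],[[0,0,0.001],0]]'

```text
clock: 13.85
position: [0.5301, 0.0293, 0.1416]
ee_rot: [3.133, -0.0, 2.007]
wrist_force: [-4.0, -1.0, 9.8]
finger_gap: 0.735
```

>>> arm_command --commands '[[[0,0,0.0005],0.1],[[0,0,0.0008],0.2],[[0,0,0.0011],0.3],[[0,0,0.0014],0.4],[[0,0,0.0017],0.5],[[0,0,0.002],0.6],[[0,0,0.002],0.6]]'

```text
clock: 14.55
position: [0.5305, 0.0295, 0.1399]
ee_rot: [3.134, -0.005, 1.405]
wrist_force: [0.8, -0.1, 3.0]
finger_gap: 0.731
```

```bash
cat > st.py <<'E'
from h import *
s=manip.observe();print(s['clock'],s['position'].round(4),s['ee_rot'].round(3),s['wrist_force'].round(2),s['torque'].round(3),'j7',s['joint_positions'][6].round(3),s['tau'][6])
E
python3 st.py
```

```text
14.55 [0.5305 0.0295 0.1399] [ 3.134 -0.005  1.405] [ 0.83 -0.06  2.97] [ 0.059 -0.033 -0.072] j7 -0.445 -1.7279241979122162
```

>>> arm_command --commands '[[[0,-0.0003,0.0003],0.1],[[0,-0.0003,0.0006],0.2],[[0,-0.0003,0.0009],0.3],[[0,-0.0003,0.0012],0.4],[[0,-0.0003,0.0015],0.5],[[0,-0.0003,0.0018],0.6],[[0,-0.0003,0.0018],0.6]]'

```text
clock: 15.25
position: [0.5303, 0.0295, 0.1381]
ee_rot: [3.138, -0.008, 0.806]
wrist_force: [0.0, -0.4, 1.2]
finger_gap: 0.73
```

```bash
python3 st.py
```

```text
15.25 [0.5303 0.0295 0.1381] [ 3.138 -0.008  0.806] [ 0.04 -0.38  1.17] [-0.065  0.058 -0.049] j7 -1.025 -1.7991949617862701
```

>>> arm_command --commands '[[[0,0,0],0],[[0,0,0],0],[[0,0,0],0],[[0,0,0],0],[[0,0,0],-0.13],[[0,0,0],-0.26],[[0,0,0],-0.4],[[0,0,0],-0.53],[[0,0,0],-0.66],[[0,0,0],-0.8],[[0,0,0],-0.93],[[0,0,0],-1.047]]' --claw 0.082

```text
clock: 16.45
position: [0.5302, 0.0295, 0.1381]
ee_rot: [3.132, -0.001, 1.859]
wrist_force: [0.8, 0.1, -0.4]
finger_gap: 0.94
```

```bash
python3 st.py;python3 - <<'E'
from h import *
to(.5299,.0293,.138,1.853)
E
```

```text
16.45 [0.5302 0.0295 0.1381] [ 3.132e+00 -1.000e-03  1.859e+00] [ 0.79  0.11 -0.37] [-0.057 -0.126  0.037] j7 -0.01 -2.1213220059871674
shift [-0.0001 -0.0004  0.0001] turn 0.006 wrapped 0.006
```

Regrip, then continue turning in small bites.

>>> arm_command --commands '[[[0,0,0],0.006],[[0,0,0],0.006],[[0,0,0],0.006],[[0,0,0],0.006],[[0,0,0],0.006]]' --claw 0.055 --newtons 30

```text
clock: 16.95
position: [0.5302, 0.0295, 0.1381]
ee_rot: [3.133, -0.001, 1.852]
wrist_force: [-0.2, -0.7, -0.9]
finger_gap: 0.733
```

```bash
python3 st.py
```

```text
16.95 [0.5302 0.0295 0.1381] [ 3.133e+00 -1.000e-03  1.852e+00] [-0.23 -0.74 -0.89] [-0.03  -0.111 -0.015] j7 -0.017 0.0010188558007939719
```

>>> arm_command --commands '[[[0,0,0.0003],0.1],[[0,0,0.0006],0.2],[[0,0,0.0009],0.3],[[0,0,0.0012],0.4],[[0,0,0.0015],0.5],[[0,0,0.0015],0.5]]'

```text
clock: 17.55
position: [0.5302, 0.0296, 0.1365]
ee_rot: [3.134, -0.005, 1.35]
wrist_force: [-0.1, 0.1, 0.4]
finger_gap: 0.732
```

```bash
python3 st.py
```

```text
17.55 [0.5302 0.0296 0.1365] [ 3.134 -0.005  1.35 ] [-0.09  0.14  0.43] [-0.193 -0.054  0.029] j7 -0.5 -1.8062419071793556
```

>>> arm_command --commands '[[[0,0,0.0002],0.075],[[0,0,0.0005],0.15],[[0,0,0.0007],0.225],[[0,0,0.0009],0.3],[[0,0,0.0009],0.3]]'

```text
clock: 18.05
position: [0.5303, 0.0297, 0.1358]
ee_rot: [3.136, -0.007, 1.052]
wrist_force: [0.6, -0.0, 0.5]
finger_gap: 0.734
```

```bash
python3 st.py
```

```text
18.05 [0.5303 0.0297 0.1358] [ 3.136 -0.007  1.052] [ 0.63 -0.05  0.48] [-0.068 -0.113  0.057] j7 -0.789 -1.3672259822487831
```

>>> arm_command --commands '[[[0,0,0.0002],0.05],[[0,0,0.0003],0.1],[[0,0,0.0004],0.15],[[0,0,0.0004],0.15]]'

```text
clock: 18.45
position: [0.5307, 0.0298, 0.1357]
ee_rot: [3.136, -0.008, 0.905]
wrist_force: [0.6, 0.3, 2.7]
finger_gap: 0.734
```

```bash
python3 st.py
```

```text
18.45 [0.5307 0.0298 0.1357] [ 3.136 -0.008  0.905] [0.58 0.29 2.72] [-0.074 -0.228 -0.017] j7 -0.932 -0.9020558930933475
```

>>> arm_command --commands '[[[0,0,0],0.05],[[0,0,0],0.1],[[0,0,0],0.15],[[0,0,0],0.15]]'

```text
clock: 18.85
position: [0.5308, 0.0297, 0.1358]
ee_rot: [3.137, -0.009, 0.758]
wrist_force: [0.5, -0.5, 0.0]
finger_gap: 0.734
```

```bash
python3 st.py
```

```text
18.85 [0.5308 0.0297 0.1358] [ 3.137 -0.009  0.758] [ 0.48 -0.5   0.04] [-0.101 -0.163  0.008] j7 -1.074 -0.9138739295303822
```

>>> arm_command --commands '[[[0,0,0],0.05],[[0,0,0],0.1],[[0,0,0],0.1]]'

```text
clock: 19.15
position: [0.5308, 0.0297, 0.1358]
ee_rot: [3.138, -0.01, 0.66]
wrist_force: [0.1, -0.4, 0.7]
finger_gap: 0.73
```

```bash
python3 st.py
```

```text
19.15 [0.5308 0.0297 0.1358] [ 3.138 -0.01   0.66 ] [ 0.15 -0.37  0.7 ] [-0.125 -0.183 -0.056] j7 -1.168 -0.8639759011566639
```

>>> arm_command --commands '[[[0,0,0],0.04],[[0,0,0],0.08],[[0,0,0],0.08]]'

```text
clock: 19.45
position: [0.5306, 0.0295, 0.1357]
ee_rot: [3.139, -0.009, 0.584]
wrist_force: [-0.4, -0.7, 0.5]
finger_gap: 0.73
```

```bash
python3 st.py
```

```text
19.45 [0.5306 0.0295 0.1357] [ 3.139 -0.009  0.584] [-0.45 -0.74  0.55] [-0.379 -0.062  0.081] j7 -1.243 -0.7912640646100044
```

>>> arm_command --commands '[[[0,0,0],0.03],[[0,0,0],0.05],[[0,0,0],0.05]]'

```text
clock: 19.75
position: [0.5305, 0.0295, 0.1357]
ee_rot: [3.139, -0.009, 0.534]
wrist_force: [-1.2, -1.3, 1.5]
finger_gap: 0.734
```

```bash
python3 st.py
```

```text
19.75 [0.5305 0.0295 0.1357] [ 3.139 -0.009  0.534] [-1.21 -1.34  1.54] [-0.464  0.086  0.353] j7 -1.291 -0.6824577413499355
```

>>> arm_command --commands '[[[0,0,0],0.01],[[0,0,0],0.01]]'

```text
clock: 19.95
position: [0.5304, 0.0294, 0.1357]
ee_rot: [3.139, -0.009, 0.524]
wrist_force: [-0.1, -0.0, 1.6]
finger_gap: 0.733
```

```bash
python3 st.py
```

```text
19.95 [0.5304 0.0294 0.1357] [ 3.139 -0.009  0.524] [-0.1  -0.01  1.58] [-0.424  0.021  0.422] j7 -1.301 -0.5936168320477009
```

The moment has risen by about 0.4 N m, which is snug. Releasing and backing off.

>>> arm_command --commands '[[[0,0,0],0],[[0,0,0],0],[[0,0,0],0],[[0,0,0],0],[[0,0,0],0]]' --claw 0.085

```text
clock: 20.45
position: [0.5304, 0.0295, 0.1357]
ee_rot: [3.139, -0.009, 0.524]
wrist_force: [-0.3, -0.4, 0.1]
finger_gap: 0.967
```

>>> arm_command --commands '[[[0,0,-0.01],0],[[0,0,-0.03],0],[[0,0,-0.06],0],[[-0.01,0,-0.09],0],[[-0.04,0,-0.09],0],[[-0.04,0,-0.09],0],[[-0.04,0,-0.09],0]]'

```text
clock: 21.15
position: [0.495, 0.0089, 0.226]
ee_rot: [3.138, -0.01, 0.523]
wrist_force: [1.2, 0.7, -0.0]
finger_gap: 0.97
```

```bash
python3 st.py
python3 - <<'E'
from h import *
c=shot('wrist','w5.png');W=cloud(c)
r=np.hypot(W[...,0]-.53,W[...,1]-.0293)
m=(W[...,2]>.1265)&(W[...,2]<.136)&(r<.04);p=W[m]
print(len(p),np.median(p[:,2]),cv2.fitEllipse(cv2.convexHull(p[:,:2].astype(np.float32))))
A=np.c_[p[:,:2],np.ones(len(p))];print('slope',np.linalg.lstsq(A,p[:,2],rcond=None)[0])
z=W[...,2][r<.013];print('glass top',np.median(z))
E
```

```text
21.15 [0.495  0.0089 0.226 ] [ 3.138 -0.01   0.523] [ 1.16  0.72 -0.05] [-0.036  0.009  0.02 ] j7 -1.179 0.1489568967372179
5000 0.12996608292701756 ((0.5296173691749573, 0.029287394136190414), (0.06406253576278687, 0.06424121558666229), 42.087528228759766)
slope [-0.00080898 -0.00089599  0.13025223]
glass top 0.28881350120127564
```

View pics/w5.png

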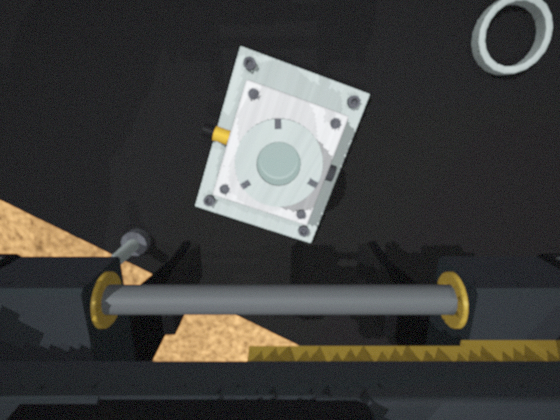

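The ring sits level and centred, with its slots at px (278,123), (245,184) and (313,183). I'll check whether it unwound on release.

Run:
```python
from h import *
c={k:v for k,v in np.load('last_wrist.npz').items()}
g=cv2.cvtColor(c['img'],cv2.COLOR_RGB2GRAY)
for u,v in((278,123),(245,184),(313,183)):
  w=g[v-7:v+8,u-7:u+8];b,a=np.nonzero(w<130);p=onz(c,u-7+a.mean(),v-7+b.mean(),.130)-[.5296,.0293,0];print(len(a),np.degrees(np.arctan2(p[1],p[0]))%120,np.hypot(*p[:2]))
```

```text
33 30.573099837333654 0.02849203555097131
28 31.891138510357507 0.028479622628321297
30 31.03564090960812 0.02922861018391124
```

```bash
python3 -c "
from station import job
print(job.job_done())"
```

```text
the job is handed in; nothing more can be done
None
```

The glass is seated and the ring is screwed down hand-snug over it. I handed the job in at about 21 s of the 72 s allowed, with the gripper clear of everything. `job_done` reports no verdict, so the result rests on the checks below.

- **Glass:** before the ring went on, the camera showed it flat (slope about 0.002). Its top was at 0.126 m, which matches the gasket height I measured, and it was within about 1 mm of centre.
- **Ring:** I set it down with its lugs about 35° before the thread starts and turned it about 2.5 rad clockwise, with one regrip. The turning moment rose from about 0 to about 0.42 N m over roughly the last 0.06 rad. That is right at the top of the 0.15–0.4 range.
- **After release:**
  - The ring is level (slope about 0.001) and centred within about 0.5 mm.
  - Its top is 4 mm above the glass height measured earlier, so the lip is on the glass.
  - The slots are at about 31°, against about 30.5° expected from the turns made, so it did not visibly unwind.

**Not confirmed:**
- I did not measure the clamping force directly. I inferred it from the moment and the unchanged slot angle, which is only good to 1–2°.
- The final depth check of the glass through the ring's hole gave no useful reading, because the gripper was in the sampled region.
- I did not re-measure the other parts on the pallet. No unexpected contact force showed at any point I read it.

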